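# Find the unlatched chassis hatch and push it open

## Task

One of the four identical hatches in the chassis top has its catch off: press down on the ribbed far part of one after another until you find the one that rocks, then push its raised front edge back until that hatch stands fully open, and leave it so. Use only the fingertips, do not pinch or force any hatch, and leave the loose parts on the chassis and bench where they stand.

Things in the scene. Friction and masses are not known exactly. Their poses are not given: they have to be found in the camera images.
- chassis: dark steel chassis, 200 mm deep (its x), 460 mm wide (its y), 80 mm high, fixed, turned by up to 0.25 rad. Origin: centre of its underside; x points away from the robot, y to the left. In its flat top, in a row along y at a pitch of 84 mm, are four identical aluminium hatches (110 mm along x, 68 mm along y, 4 mm thick), flush with the top when closed. One has its catch off; which one is hidden
- hatch1 (a joint): hatch 1, leftmost (chassis y = +126 mm). It turns on a pin along y at chassis x = +15 mm, 78 mm up: 70 mm of it lies in front of the pin (robot side), 40 mm behind. 0 closed, grows as its front edge rises, 1.57 upright, stop at 1.75 rad (fully open). Stiff hinge: stays where left. Catch off: the raised edge is pushed away from the robot with under 3 N. Pressing in front of the pin moves nothing
- hatch1_ribs (a point): point on the upper face of hatch 1, middle of its three low ribs, 20 mm behind the pin; moves with it. The place to press: catch off, it dips under 2 to 4 N (with the fingertips 6 mm down, the front edge stands 15 to 35 mm up); catch on, it gives under 2 mm and resists 10 N and more
- hatch1_edge (a point): point on the upper face of hatch 1, the middle of its front edge, 70 mm in front of the pin; moves with the hatch, its axes are the chassis's when closed
- hatch2 (a joint): hatch 2, second from the left (+42 mm). It turns on a pin along y at chassis x = +15 mm, 78 mm up: 70 mm of it lies in front of the pin (robot side), 40 mm behind. 0 closed, grows as its front edge rises, 1.57 upright, stop at 1.75 rad (fully open). Stiff hinge: stays where left. Catch off: the raised edge is pushed away from the robot with under 3 N. Pressing in front of the pin moves nothing
- hatch2_ribs (a point): point on the upper face of hatch 2, middle of its three low ribs, 20 mm behind the pin; moves with it. The place to press: catch off, it dips under 2 to 4 N (with the fingertips 6 mm down, the front edge stands 15 to 35 mm up); catch on, it gives under 2 mm and resists 10 N and more
- hatch2_edge (a point): point on the upper face of hatch 2, the middle of its front edge, 70 mm in front of the pin; moves with the hatch, its axes are the chassis's when closed
- hatch3 (a joint): hatch 3, third from the left (-42 mm). It turns on a pin along y at chassis x = +15 mm, 78 mm up: 70 mm of it lies in front of the pin (robot side), 40 mm behind. 0 closed, grows as its front edge rises, 1.57 upright, stop at 1.75 rad (fully open). Stiff hinge: stays where left. Catch off: the raised edge is pushed away from the robot with under 3 N. Pressing in front of the pin moves nothing
- hatch3_ribs (a point): point on the upper face of hatch 3, middle of its three low ribs, 20 mm behind the pin; moves with it. The place to press: catch off, it dips under 2 to 4 N (with the fingertips 6 mm down, the front edge stands 15 to 35 mm up); catch on, it gives under 2 mm and resists 10 N and more
- hatch3_edge (a point): point on the upper face of hatch 3, the middle of its front edge, 70 mm in front of the pin; moves with the hatch, its axes are the chassis's when closed
- hatch4 (a joint): hatch 4, rightmost (-126 mm). It turns on a pin along y at chassis x = +15 mm, 78 mm up: 70 mm of it lies in front of the pin (robot side), 40 mm behind. 0 closed, grows as its front edge rises, 1.57 upright, stop at 1.75 rad (fully open). Stiff hinge: stays where left. Catch off: the raised edge is pushed away from the robot with under 3 N. Pressing in front of the pin moves nothing
- hatch4_ribs (a point): point on the upper face of hatch 4, middle of its three low ribs, 20 mm behind the pin; moves with it. The place to press: catch off, it dips under 2 to 4 N (with the fingertips 6 mm down, the front edge stands 15 to 35 mm up); catch on, it gives under 2 mm and resists 10 N and more
- hatch4_edge (a point): point on the upper face of hatch 4, the middle of its front edge, 70 mm in front of the pin; moves with the hatch, its axes are the chassis's when closed
- coil_left: wooden coil former 22 mm across, 45 mm tall, standing on the left end of the chassis top. Bystander; origin at the centre of its underside
- coil_right: the same coil former, standing on the right end of the chassis top. Bystander; origin at the centre of its underside
- pot_rear: potentiometer, 25 mm across, shaft upright, 36 mm tall, standing on the 43 mm strip of chassis top behind the hatches. Bystander; origin at the centre of its underside
- coil_table: coil former, 25 mm across, 45 mm tall, on the bench in front of the chassis. Bystander; origin at the centre of its underside
- pot_table: potentiometer, 25 mm across, 36 mm tall, on the bench in front of the chassis. Bystander; origin at the centre of its underside
- transformer: small transformer 50 x 56 x 38 mm, on the bench in front of the chassis. Bystander; origin at the centre of its underside
- speaker: loudspeaker, 100 mm across, 55 mm tall, lying face down on the bench left of the chassis. Bystander; origin at the centre of its underside

How it is judged:
On the way:
1. the unlatched hatch has rocked (value of joint any of hatch1, hatch2, hatch3, hatch4 above 0.12 rad), for 0.05 s.
At the end, for the whole second after the job is handed in: one hatch stands open by more than 1.4 rad and is at rest, the other three are closed (under 0.1 rad), and every loose part is within 30 mm of where it began (((value of joint hatch1 above 1.4 rad and value of joint each of hatch2, hatch3, hatch4 below 0.1 rad and velocity of joint hatch1 between -0.05 and 0.05 rad/s) or (value of joint hatch2 above 1.4 rad and value of joint each of hatch1, hatch3, hatch4 below 0.1 rad and velocity of joint hatch2 between -0.05 and 0.05 rad/s) or (value of joint hatch3 above 1.4 rad and value of joint each of hatch1, hatch2, hatch4 below 0.1 rad and velocity of joint hatch3 between -0.05 and 0.05 rad/s) or (value of joint hatch4 above 1.4 rad and value of joint each of hatch1, hatch2, hatch3 below 0.1 rad and velocity of joint hatch4 between -0.05 and 0.05 rad/s)) and distance of each of coil_left, coil_right, pot_rear, coil_table, pot_table, transformer, speaker from where it was at the start of the episode below 0.03 m); the robot touches nothing.
It fails at once if a loose part was moved by more than 30 mm, lifted or knocked over (distance of any of coil_left, coil_right, pot_rear, coil_table, pot_table, transformer, speaker from where it was at the start of the episode above 0.03 m or angle between any of coil_left, coil_right, pot_rear, coil_table, pot_table, transformer, speaker's own z axis and vertical above 0.6 rad).
It fails at once if the chassis or a hatch was forced (more than 80 N from the fingers) (contact force between the fingers and chassis above 80 N).
It fails at once if a hatch was pinched (its front part held between the fingers) (contact force between the fingers and chassis above 1 N and ((x of the grasp point in the frame of hatch1_edge between 0 and 0.06 m and y of the grasp point in the frame of hatch1_edge between -0.034 and 0.034 m and z of the grasp point in the frame of hatch1_edge between -0.006 and 0.002 m) or (x of the grasp point in the frame of hatch2_edge between 0 and 0.06 m and y of the grasp point in the frame of hatch2_edge between -0.034 and 0.034 m and z of the grasp point in the frame of hatch2_edge between -0.006 and 0.002 m) or (x of the grasp point in the frame of hatch3_edge between 0 and 0.06 m and y of the grasp point in the frame of hatch3_edge between -0.034 and 0.034 m and z of the grasp point in the frame of hatch3_edge between -0.006 and 0.002 m) or (x of the grasp point in the frame of hatch4_edge between 0 and 0.06 m and y of the grasp point in the frame of hatch4_edge between -0.034 and 0.034 m and z of the grasp point in the frame of hatch4_edge between -0.006 and 0.002 m))).
It also fails if it takes over 51 s, if anything falls off the work surface, if the arm or the gripper's body presses on something with over 40 N, if the wrist force passes 120 N, or if a joint passes its speed limit or range.

## Robot

A 6-joint arm with a two-finger parallel gripper is mounted at the origin on the work surface. World frame = base frame: x ahead of the robot, y to its left, z up, the work surface at z = 0. Lengths are in m, angles in rad, forces in N, time in s.
With the tool pointing down it reaches from about 0.35 to 0.775 m from the base axis. Payload 5.5 kg.
Tool frame: the origin (TCP) lies midway between the tips of the shut fingers; the grasp point (between the pads) lies 19 mm behind it; z points along the fingers, y is the line along which they close (so a half turn about z gives the same grasp; the last joint's range is limited). The gripper opens to 85 mm and grips with 20 to 120 N. Pads are 22 mm wide; open, the fingers measure 114 mm over their backs; the gripper's body (76 mm by 85 mm) begins 54 mm behind the grasp point. The pads swing forward as they close: fully open they stand 13 mm farther back than shut.
Start: joints at [-1.445, 0.313, 0.046, 1.304, 0, 1.431], TCP at [0.151, -0.555, 0.231] pointing down, gripper open.
Joint ranges: [-2.76, 2.76], [-0.86, 1.69], [-1.03, 1.26], [-2.2, 2.34], [-1.47, 1.5], [-3.14, 3.14]. Speed limits (rad/s): [2.57, 2.57, 3.14, 3.14, 3.14, 3.14].

## Interface

Orientations are given as a unit quaternion [w, x, y, z].
In Python, from workcell import telemetry, imaging, env gives the robot as it stands. The module is installed in compiled form; this text tells all that it offers.
- The arm moves only by the tool step_arm, never from a script. Its argument "moves" is a list of rows, each a list of 3 entries, a list of its own where there are three numbers: the shift along the tool's x, y, z in mm, then the turn, a rotation vector about the tool's x, y, z in rad, then the finger opening in mm, from 0 to 85.4. A call has 1 to 8 rows; each row is the pose to reach, as a shift and turn from the pose commanded when the call began, along the tool's axes at that moment; what a row does not reach only later rows make up. A row lasts 1/12 s, in which the tool goes at most 41.7 mm and 7.16 degrees, less where a joint would pass 70% of its speed; a pose out of reach is approached as far as the arm can. A call with a gripper value outside its range is refused whole. The fingers move at their own pace and stop on an object; "grip_force" is the grip in N (left out, the last holds). Time passes only in rows, so rows that repeat a pose let the fingers close. It gives the time, the measured TCP pose, the force, the opening and the grip force at its end, in the units of the state.
- telemetry.get_state(): the state, without advancing time (a new reading comes with each control period).
- imaging.read_camera(name): name is "scene" or "top" or "wrist"; returns the picture (384x512x3 uint8, red, green, blue); there is no depth.
- imaging.camera_params(name): a dict with "camera_matrix" (3x3 intrinsics, pixels), "pose" (4x4, takes a point from camera to world coordinates). Camera axes: x right, y up, looking along -z (the intrinsics and any distortion apply to the point x, -y, -z); pixel columns grow to the right and rows downward; lengths in m; the calibration is good to about 2 mm. A picture is of the moment at which its call begins: read the wrist's pose just before it. camera_params takes no time and is no camera call; for the wrist camera it gives the pose at the moment of the call.
- env.hand_in(): hands the job in; it is judged then, once.
The state is a dict: "clock": time; "joint_pos": joint angles; "qvel": joint speeds; "tau": joint torques, N m; "tcp_pos": TCP position; "orientation": TCP orientation; "wrist_force": force on the tool from outside, world axes, zero at the start; "ft_torque": the same for the moment, N m; "finger_gap": finger opening in m; "grip_force": force on a finger pad.
Only numpy, scipy, OpenCV 4.12 (cv2) and the standard library are available. Lean on these libraries where they do the work, as an engineer would, in place of code of your own. Each camera call takes 0.05 s, during which the arm holds its last target. There are 200 camera calls.

## Working session

There is one attempt and no reset: what is moved stays moved. The work goes in short steps, Python scripts to look and compute and a tool call to move; the robot and the scene stay as the last step left them, time stands still between calls to the robot, and variables do not carry over. Pictures are saved under pics/ and viewed, at most 10 in all, crops included, and the job is handed in when it is done.

Besides the shell and the picture viewer there is one more tool, called after "Request:" as name([rows], argument=value, ...), one row to a line, values as JSON. step_arm: Moves the arm, as the interface text tells. Its arguments: {"type":"object","properties":{"moves":{"type":"array"},"grip_force":{"type":"number"}},"required":["moves"]}

```bash
mkdir -p pics; python3 - <<'E'
from workcell import telemetry, imaging
import cv2
for n in ("top","scene"):
    cv2.imwrite(f"pics/{n}0.png",imaging.read_camera(n)[:,:,::-1])
    p=imaging.camera_params(n);print(n,p["camera_matrix"],p["pose"])
s=telemetry.get_state();print(s)
E
```

```text
top [[403.97915177   0.         251.14451203]
 [  0.         403.97915177 197.71134399]
 [  0.           0.           1.        ]] [[-0.01335929  0.99558661 -0.09289146  0.47642298]
 [-0.99956031 -0.01575622 -0.02511825  0.11248624]
 [-0.02647101  0.09251506  0.99535936  0.95801555]
 [ 0.          0.          0.          1.        ]]
scene [[393.95120548   0.         256.5548921 ]
 [  0.         393.95120548 192.07543681]
 [  0.           0.           1.        ]] [[ 0.79986885 -0.48118266  0.3587103   0.8527103 ]
 [ 0.59995884  0.65708742 -0.45638309 -0.27410235]
 [-0.01610039  0.58025803  0.81427354  0.77503456]
 [ 0.          0.          0.          1.        ]]
{'clock': 0.1, 'joint_pos': array([-1.44459147e+00,  3.13903596e-01,  4.51029525e-02,  1.30360040e+00,
       -1.18634287e-05,  1.43119841e+00]), 'qvel': array([ 0.00093105, -0.00263183,  0.00242458,  0.00145562,  0.00189978,
        0.0001556 ]), 'tau': array([ 1.88468075e-03, -4.81728816e+01,  2.99242473e+01,  1.28592408e-02,
       -1.25496558e-04,  1.08832478e-05]), 'tcp_pos': array([ 0.15097438, -0.55435889,  0.23051463]), 'orientation': array([-8.02379776e-04,  9.91181282e-01,  1.32510460e-01, -5.58603165e-07]), 'wrist_force': array([-0.38155192, -0.09986666, -0.62410709]), 'ft_torque': array([ 0.02264748, -0.01324607, -0.01515938]), 'grip_force': 0.0, 'finger_gap': 0.08548607641158351}
```

View pics/top0.png

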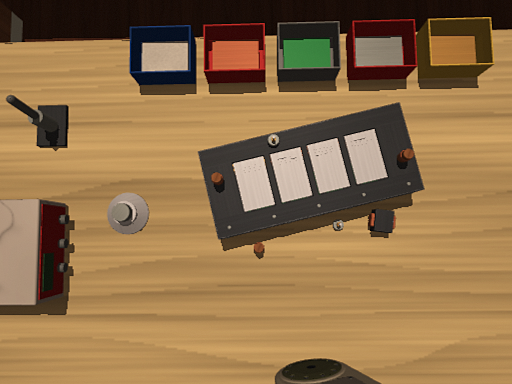

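View pics/scene0.png

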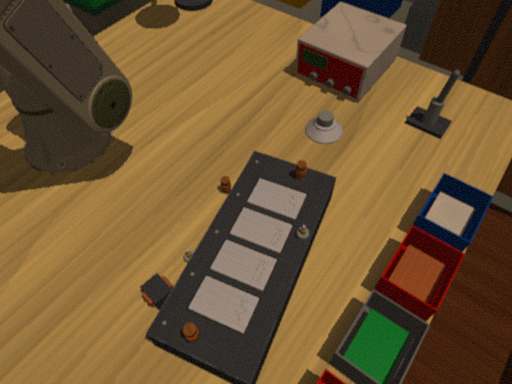

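The top view shows the four white hatches at about (253,183), (291,175), (328,165) and (366,156). The rear pot is at (273,141), and the end coils are at (217,178) and (407,155).

```bash
cat > h.py <<'E'
import numpy as np, cv2
from workcell import telemetry, imaging
def unproj(name,uv,z,p=None):
    p=p or imaging.camera_params(name);K=p["camera_matrix"];T=p["pose"]
    d=np.linalg.inv(K)@[uv[0],uv[1],1]; d=T[:3,:3]@(d*[1,-1,-1]); c=T[:3,3]
    return c+d*(z-c[2])/d[2]
E
python3 - <<'E'
from h import *
def fit(name,seeds):
    im=cv2.imread(f"pics/{name}0.png"); hsv=cv2.cvtColor(im,cv2.COLOR_BGR2HSV)
    m=((hsv[...,2]>120)&(hsv[...,1]<70)).astype(np.uint8)
    m=cv2.morphologyEx(m,cv2.MORPH_CLOSE,np.ones((3,3)))
    n,l,st,ce=cv2.connectedComponentsWithStats(m,connectivity=4)
    P=[]
    for u,v in seeds:
        k=np.bincount(l[v-6:v+7,u-6:u+7].ravel(),minlength=n)[1:].argmax()+1
        ys,xs=np.nonzero(l==k); W=np.array([unproj(name,(a,b),.08)[:2] for a,b in zip(xs,ys)])
        r=cv2.minAreaRect((W*1000).astype(np.float32)); print(name,np.round(r[0],1),np.round(r[1],1),round(r[2],1),len(xs),np.round(W.mean(0)*1000,1))
        P.append(r[0])
    P=np.array(P); d=P[0]-P[3]; yaw=np.arctan2(-d[0],d[1])
    print(name,"c",P.mean(0),"yaw",yaw,"pitch",np.linalg.norm(d)/3)
    return P.mean(0)/1000,yaw
c1,y1=fit("top",[(253,183),(291,175),(328,165),(366,156)])
c2,y2=fit("scene",[(278,198),(262,229),(244,264),(224,304)])
for nm,pts in {"coilL_top":("top",(217,175),.125),"coilR":("top",(408,154),.125),"pot_rear":("top",(273,140),.116),"pot_table":("top",(338,225),.02),"coil_table":("top",(259,248),.045),"trafo":("top",(382,221),.03)}.items():
    w=unproj(*pts)[:2]; R=np.array([[np.cos(y1),-np.sin(y1)],[np.sin(y1),np.cos(y1)]]);print(nm,w.round(3),"chassis",(R.T@(w-c1)).round(3))
E
```

```text
top [590.  129.4] [110.6  68.8] 12.7 1566 [589.6 129.3]Traceback (most recent call last):
  File "<stdin>", line 16, in <module>
  File "<stdin>", line 10, in fit
  File "h.py", line 4, in unproj
    p=p or imaging.camera_params(name);K=p["camera_matrix"];T=p["pose"]
           ~~~~~~~~~~~~~~~~~~~~~^^^^^^
ValueError: time passes only in moves, steps and waits
```

```bash
cat > h.py <<'E'
import numpy as np, cv2
from functools import lru_cache
from workcell import telemetry, imaging
@lru_cache(None)
def params(name): return imaging.camera_params(name)
def unproj(name,uv,z):
    p=params(name);K=p["camera_matrix"];T=p["pose"]
    d=np.linalg.inv(K)@[uv[0],uv[1],1]; d=T[:3,:3]@(d*[1,-1,-1]); c=T[:3,3]
    return c+d*(z-c[2])/d[2]
E
python3 - <<'E'
from h import *
def fit(name,seeds):
    im=cv2.imread(f"pics/{name}0.png"); hsv=cv2.cvtColor(im,cv2.COLOR_BGR2HSV)
    m=((hsv[...,2]>120)&(hsv[...,1]<70)).astype(np.uint8)
    m=cv2.morphologyEx(m,cv2.MORPH_CLOSE,np.ones((3,3)))
    n,l,st,ce=cv2.connectedComponentsWithStats(m,connectivity=4)
    P=[]
    for u,v in seeds:
        k=np.bincount(l[v-6:v+7,u-6:u+7].ravel(),minlength=n)[1:].argmax()+1
        ys,xs=np.nonzero(l==k); W=np.array([unproj(name,(a,b),.08)[:2] for a,b in zip(xs,ys)])
        r=cv2.minAreaRect((W*1000).astype(np.float32)); print(name,np.round(r[0],1),np.round(r[1],1),round(r[2],1),len(xs),np.round(W.mean(0)*1000,1))
        P.append(r[0])
    P=np.array(P); d=P[0]-P[3]; yaw=np.arctan2(-d[0],d[1])
    print(name,"c",P.mean(0),"yaw",yaw,"pitch",np.linalg.norm(d)/3)
    return P.mean(0)/1000,yaw
c1,y1=fit("top",[(253,183),(291,175),(328,165),(366,156)])
c2,y2=fit("scene",[(278,198),(262,229),(244,264),(224,304)])
for nm,pts in {"coilL_top":("top",(217,175),.125),"coilR":("top",(408,154),.125),"pot_rear":("top",(273,140),.116),"pot_table":("top",(338,225),.02),"coil_table":("top",(259,248),.045),"trafo":("top",(382,221),.03)}.items():
    w=unproj(*pts)[:2]; R=np.array([[np.cos(y1),-np.sin(y1)],[np.sin(y1),np.cos(y1)]]);print(nm,w.round(3),"chassis",(R.T@(w-c1)).round(3))
s=telemetry.get_state();from scipy.spatial.transform import Rotation as Ro
print(Ro.from_quat(s["orientation"][[1,2,3,0]]).as_matrix().round(3))
# targets
R=np.array([[np.cos(y1),-np.sin(y1)],[np.sin(y1),np.cos(y1)]])
for i,y in enumerate((.126,.042,-.042,-.126)): print(i+1,"ribs",(c1+R@[.035,y]).round(4),"edge",(c1+R@[-.055,y]).round(4))
E
```

```text
top [590.  129.4] [110.6  68.8] 12.7 1566 [589.6 129.3]
top [608.7  47.5] [110.3  68.9] 13.1 1571 [608.3  47.4]
top [627.2 -34.3] [110.1  68.6] 12.8 1568 [626.9 -34.4]
top [ 646.  -116.2] [110.   68.6] 12.8 1569 [ 645.7 -116.3]
top c [617.96974182   6.56630421] yaw 0.22440987313744187 pitch 83.97721987907941
scene [589.8 129.3] [109.6  67.2] 12.9 1319 [590.8 128.8]
scene [608.4  47.6] [109.6  67.8] 12.9 1557 [609.6  46.9]
scene [627.1 -34.4] [109.7  67.6] 12.8 1846 [628.3 -35.1]
scene [ 645.6 -116.2] [109.9  67.8] 12.9 2220 [ 647.  -116.9]
scene c [617.71791077   6.5846405 ] yaw 0.2238633986508666 pitch 83.9063995145147
coilL_top [0.603 0.204] chassis [0.029 0.196]
coilR [ 0.64  -0.193] chassis [-0.023 -0.199]
pot_rear [0.677 0.086] chassis [0.075 0.064]
pot_table [ 0.498 -0.063] chassis [-0.133 -0.041]
coil_table [0.448 0.119] chassis [-0.141  0.148]
trafo [ 0.505 -0.161] chassis [-0.147 -0.139]
[[ 0.965  0.263 -0.   ]
 [ 0.263 -0.965  0.002]
 [ 0.    -0.002 -1.   ]]
1 ribs [0.6241 0.1372] edge [0.5363 0.1172]
2 ribs [0.6427 0.0553] edge [0.555  0.0353]
3 ribs [ 0.6614 -0.0266] edge [ 0.5737 -0.0466]
4 ribs [ 0.6801 -0.1085] edge [ 0.5924 -0.1285]
```

Request:
step_arm([
  [[314, -145, 0], [0, 0, 0.042], 0],
  [[314, -145, 0], [0, 0, 0.042], 0],
  [[314, -145, 0], [0, 0, 0.042], 0],
  [[314, -145, 0], [0, 0, 0.042], 0],
  [[314, -145, 0], [0, 0, 0.042], 0],
  [[314, -145, 0], [0, 0, 0.042], 0],
  [[314, -145, 0], [0, 0, 0.042], 0],
  [[314, -145, 0], [0, 0, 0.042], 0],
], grip_force=20)

```text
clock: 0.77
tcp_pos: [0.4074, -0.3388, 0.2311]
orientation: [-0.0, 0.994, 0.112, -0.0]
wrist_force: [0.4, -0.9, 0.5]
finger_gap: -0.0001
grip_force: 0.0
```

Request:
step_arm([
  [[307, -159, 0], [0, 0, 0], 0],
  [[307, -159, 0], [0, 0, 0], 0],
  [[307, -159, 0], [0, 0, 0], 0],
  [[307, -159, 0], [0, 0, 0], 0],
  [[307, -159, 0], [0, 0, 0], 0],
  [[307, -159, 0], [0, 0, 0], 0],
  [[307, -159, 0], [0, 0, 0], 0],
  [[307, -159, 0], [0, 0, 0], 0],
])

```text
clock: 1.43
tcp_pos: [0.662, -0.1235, 0.2307]
orientation: [-0.0, 0.994, 0.112, -0.0]
wrist_force: [0.4, -1.5, 0.5]
finger_gap: -0.0002
grip_force: 0.0
```

Request:
step_arm([
  [[0, 0, 35], [0, 0, 0], 0],
  [[0, 0, 70], [0, 0, 0], 0],
  [[0, 0, 100], [0, 0, 0], 0],
  [[0, 0, 120], [0, 0, 0], 0],
  [[0, 0, 130], [0, 0, 0], 0],
  [[0, 0, 130], [0, 0, 0], 0],
  [[0, 0, 130], [0, 0, 0], 0],
])

```text
clock: 2.02
tcp_pos: [0.6608, -0.1254, 0.1014]
orientation: [-0.0, 0.994, 0.112, -0.0]
wrist_force: [0.4, -0.4, 0.3]
finger_gap: 0.0003
grip_force: 0.0
```

Request:
step_arm([
  [[22, -12, 0], [0, 0, 0], 0],
  [[22, -12, 0], [0, 0, 0], 0],
  [[22, -12, 12], [0, 0, 0], 0],
  [[22, -12, 17], [0, 0, 0], 0],
  [[22, -12, 20], [0, 0, 0], 0],
  [[22, -12, 22], [0, 0, 0], 0],
  [[22, -12, 23], [0, 0, 0], 0],
  [[22, -12, 23], [0, 0, 0], 0],
])

```text
clock: 2.68
tcp_pos: [0.6799, -0.1091, 0.079]
orientation: [0.0, 0.994, 0.112, 0.0]
wrist_force: [0.9, 0.5, 1.4]
finger_gap: -0.0004
grip_force: 0.4
```

Request:
step_arm([
  [[0, 0, 1], [0, 0, 0], 0],
  [[0, 0, 2], [0, 0, 0], 0],
  [[0, 0, 2], [0, 0, 0], 0],
])

```text
clock: 2.93
tcp_pos: [0.6799, -0.109, 0.0766]
orientation: [0.0, 0.994, 0.112, 0.0]
wrist_force: [0.2, 0.6, 2.0]
finger_gap: 0.0001
grip_force: 1.1
```

Request:
step_arm([
  [[0, 0, 1], [0, 0, 0], 0],
  [[0, 0, 2], [0, 0, 0], 0],
  [[0, 0, 3], [0, 0, 0], 0],
  [[0, 0, 3], [0, 0, 0], 0],
])

```text
clock: 3.27
tcp_pos: [0.6798, -0.1089, 0.0731]
orientation: [0.0, 0.994, 0.112, 0.0]
wrist_force: [0.2, -0.2, 2.3]
finger_gap: 0.0002
grip_force: 0.8
```

```bash
python3 - <<'E'
from h import *
cv2.imwrite("pics/sc1.png",cv2.resize(imaging.read_camera("scene")[150:384,120:400,::-1],None,fx=2,fy=2))
E
```

```text
(no output)
```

View pics/sc1.png

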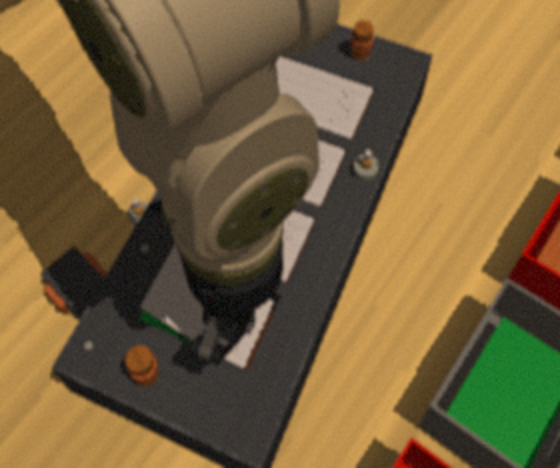

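Hatch 4 has tilted: its front edge is raised and the green inside shows at about (165,325). It gave 7 mm under about 2 N, so this is the unlatched one. I'll press slightly further, then go over to the front edge.

Request:
step_arm([
  [[0, 0, 1], [0, 0, 0], 0],
  [[0, 0, 2], [0, 0, 0], 0],
  [[0, 0, 2], [0, 0, 0], 0],
  [[0, 0, -30], [0, 0, 0], 0],
  [[0, 0, -65], [0, 0, 0], 0],
  [[0, 0, -75], [0, 0, 0], 0],
  [[-30, 0, -75], [0, 0, 0], 0],
  [[-60, 0, -75], [0, 0, 0], 0],
])

```text
clock: 3.98
tcp_pos: [0.6223, -0.1221, 0.1488]
orientation: [0.001, 0.994, 0.112, 0.001]
wrist_force: [0.3, -0.2, 0.6]
finger_gap: 0.0001
grip_force: 0.0
```

Request:
step_arm([
  [[-30, 0, 0], [0, 0, 0], 0],
  [[-60, 0, 0], [0, 0, 0], 0],
  [[-60, 0, 0], [0, 0, 0], 0],
  [[-60, 0, 25], [0, 0, 0], 0],
  [[-60, 0, 45], [0, 0, 0], 0],
  [[-60, 0, 55], [0, 0, 0], 0],
  [[-60, 0, 58], [0, 0, 0], 0],
  [[-60, 0, 58], [0, 0, 0], 0],
])

```text
clock: 4.65
tcp_pos: [0.5623, -0.135, 0.0893]
orientation: [-0.0, 0.994, 0.112, -0.001]
wrist_force: [0.7, 0.3, -0.5]
finger_gap: 0.0003
grip_force: 0.0
```

```bash
python3 - <<'E'
from h import *
s=telemetry.get_state();print(s["tcp_pos"],s["wrist_force"])
cv2.imwrite("pics/sc2.png",cv2.resize(imaging.read_camera("scene")[230:384,120:320,::-1],None,fx=3,fy=3))
E
```

```text
[ 0.56234165 -0.13502809  0.08932582] [ 0.67023965  0.33962943 -0.47999768]
```

View pics/sc2.png

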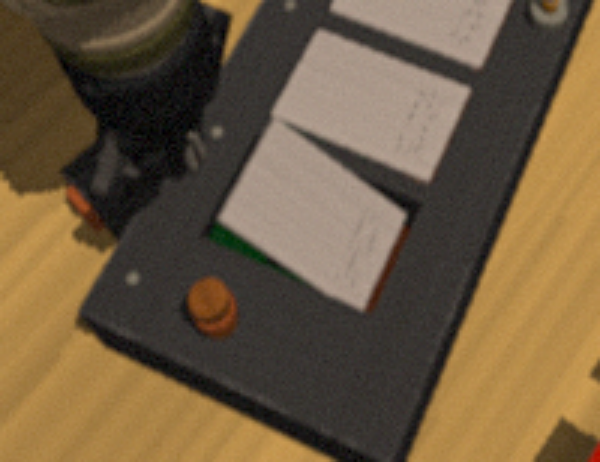

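The edge stays up and the closed fingertips stand in front of it. Next I'll push back and up.

Request:
step_arm([
  [[10, 0, 0], [0, 0, 0], 0],
  [[16, 0, 0], [0, 0, 0], 0],
  [[22, 0, -1], [0, 0, 0], 0],
  [[28, 0, -4], [0, 0, 0], 0],
  [[34, 0, -7], [0, 0, 0], 0],
  [[40, 0, -10], [0, 0, 0], 0],
  [[46, 0, -13], [0, 0, 0], 0],
  [[52, 0, -16], [0, 0, 0], 0],
])

```text
clock: 5.37
tcp_pos: [0.6141, -0.1237, 0.1068]
orientation: [0.0, 0.994, 0.112, 0.0]
wrist_force: [-0.6, -0.7, 0.2]
finger_gap: 0.0
grip_force: 0.4
```

Request:
step_arm([
  [[6, 0, -4], [0, 0, 0], 0],
  [[12, 0, -8], [0, 0, 0], 0],
  [[18, 0, -12], [0, 0, 0], 0],
  [[24, 0, -16], [0, 0, 0], 0],
  [[30, 0, -19], [0, 0, 0], 0],
  [[35, 0, -21], [0, 0, 0], 0],
  [[38, 0, -22], [0, 0, 0], 0],
  [[38, 0, -22], [0, 0, 0], 0],
])

```text
clock: 6.03
tcp_pos: [0.6513, -0.1153, 0.1284]
orientation: [0.0, 0.994, 0.112, 0.0]
wrist_force: [-0.0, -0.6, 0.7]
finger_gap: 0.0
grip_force: 0.0
```

Request:
step_arm([
  [[2, 0, 0], [0, 0, 0], 0],
  [[4, 0, 0], [0, 0, 0], 0],
  [[6, 0, 0], [0, 0, 0], 0],
  [[7, 0, 0], [0, 0, 0], 0],
  [[7, 0, 0], [0, 0, 0], 0],
])

```text
clock: 6.45
tcp_pos: [0.6573, -0.1138, 0.1281]
orientation: [-0.0, 0.994, 0.112, -0.0]
wrist_force: [-0.2, -0.4, 0.6]
finger_gap: 0.0004
grip_force: 0.0
```

```bash
python3 - <<'E'
from h import *
cv2.imwrite("pics/sc3.png",cv2.resize(imaging.read_camera("scene")[200:384,120:360,::-1],None,fx=3,fy=3))
E
```

```text
(no output)
```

View pics/sc3.png

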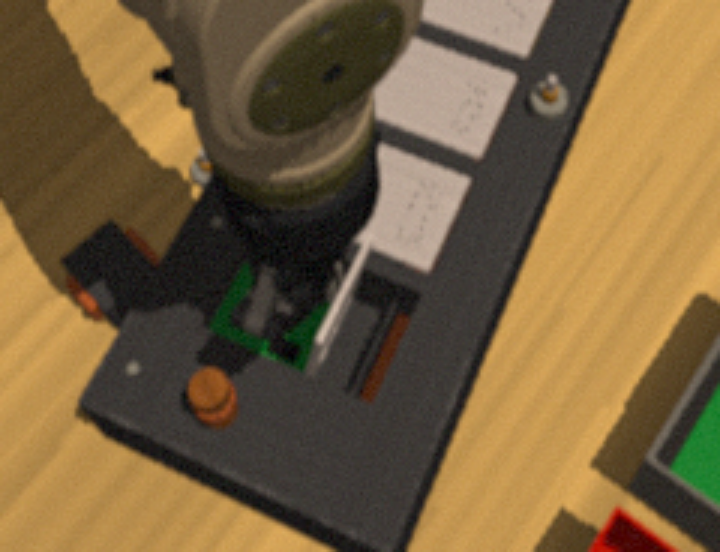

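Request:
step_arm([
  [[1, 0, 0], [0, 0, 0], 0],
  [[2, 0, 0], [0, 0, 0], 0],
  [[3, 0, 0], [0, 0, 0], 0],
  [[3, 0, 0], [0, 0, 0], 0],
])

```text
clock: 6.83
tcp_pos: [0.6579, -0.1137, 0.1281]
orientation: [0.0, 0.994, 0.111, -0.002]
wrist_force: [-8.5, -2.0, 2.3]
finger_gap: -0.0002
grip_force: 4.1
```

Request:
step_arm([
  [[1, 0, 0], [0, 0, 0], 0],
  [[2, 0, 0], [0, 0, 0], 0],
  [[3, 0, 0], [0, 0, 0], 0],
  [[3, 0, 0], [0, 0, 0], 0],
])

```text
clock: 7.17
tcp_pos: [0.6582, -0.1136, 0.1281]
orientation: [0.0, 0.994, 0.111, -0.005]
wrist_force: [-15.3, -3.8, 7.3]
finger_gap: -0.0004
grip_force: 8.1
```

The hatch is on its stop: 15 N with no further motion. I'll retract straight back, then up.

Request:
step_arm([
  [[-8, 0, 0], [0, 0, 0], 0],
  [[-20, 0, 0], [0, 0, 0], 0],
  [[-40, 0, -10], [0, 0, 0], 0],
  [[-60, 0, -40], [0, 0, 0], 0],
  [[-80, 0, -70], [0, 0, 0], 0],
  [[-110, 0, -80], [0, 0, 0], 0],
  [[-140, 0, -80], [0, 0, 0], 0],
  [[-140, 0, -80], [0, 0, 0], 0],
])

```text
clock: 7.83
tcp_pos: [0.5227, -0.1438, 0.2096]
orientation: [0.0, 0.994, 0.111, -0.0]
wrist_force: [0.1, 1.0, -0.8]
finger_gap: -0.0001
grip_force: 0.0
```

```bash
python3 - <<'E'
from h import *
s=telemetry.get_state();print(s["tcp_pos"],s["wrist_force"])
cv2.imwrite("pics/sc4.png",cv2.resize(imaging.read_camera("scene")[140:384,120:380,::-1],None,fx=2,fy=2))
E
```

```text
[ 0.5226853  -0.14379086  0.20960384] [ 0.06220104  1.03671074 -0.77595371]
```

View pics/sc4.png

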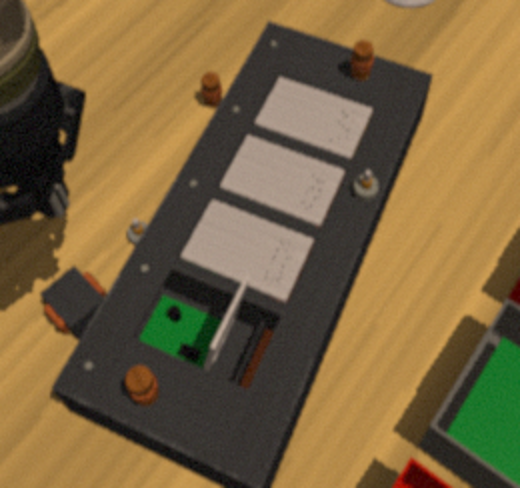

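The open hatch shows nearly edge-on at about (230,320). By the camera geometry that is about 1.75 rad. The other three are flush and all the loose parts are in place.

```bash
python3 -c "
from workcell import env; print(env.hand_in())"
```

```text
the job is handed in; nothing more can be done
None
```

Hatch 4 (rightmost) was the unlatched one; I pushed it fully open to its stop, left the other three hatches closed and the loose parts in place, and handed the job in; no verdict came back.

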